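# Hang a parts bin on the louvred rail of a phone repair bench

## Robot

A 7-joint arm with a two-finger parallel gripper is mounted at the origin on the work surface. World frame = base frame: x ahead of the robot, y to its left, z up, the work surface at z = 0. Lengths are in mm, angles in rad, forces in N, time in s.
With the tool pointing down it reaches from about 400 to 875 mm from the base axis. Payload 4.4 kg.
Tool frame: the origin (TCP) lies at the very end of the fingers, on their centre line; the grasp point (between the pads) lies 19 mm behind it; z points along the fingers, y is the line along which they close (so a half turn about z gives the same grasp; the last joint's range is limited). The gripper opens to 85 mm and grips with 20 to 120 N. Pads are 22 mm wide; open, the fingers measure 114 mm over their backs; the gripper's body (76 mm by 85 mm) begins 54 mm behind the grasp point. The pads swing forward as they close: fully open they stand 13 mm farther back than shut.
Start: joints at [-1.205, 0.628, 0.038, 1.517, -0.027, 0.996, -0.02], TCP at [272.008, 590.364, 231.313] pointing down, gripper open.
Joint ranges: [-3.06, 3.06], [-0.37, 2.12], [-1.25, 1.32], [0.18, 2.47], [-1.1, 4.24], [0.23, 1.98], [-2.94, 2.94]. Speed limits (rad/s): [2.57, 2.57, 3.14, 3.14, 3.14, 3.14, 3.14].

## Interface

Orientations are given as [roll, pitch, yaw] about the fixed x, y, z axes, in that order (R = Rz(yaw) Ry(pitch) Rx(roll)).
In Python, from cell import read_state, get_image, camera_info, finish_job gives the robot as it stands.
- The arm moves only by the tool play_rows, never from a script. Its argument "deltas" is one flat list of numbers, 7 for each row, row after row: the shift along the tool's x, y, z in mm, then the turn, a rotation vector about the tool's x, y, z in rad, then the opening, from 0 (shut) to 1 (fully open). In form: [dx, dy, dz, ax, ay, az, grip, dx, dy, dz, ax, ay, az, grip, ...]. A call has 1 to 10 rows; each row is the pose to reach, as a shift and turn from the pose commanded when the call began, along the tool's axes at that moment; what a row does not reach only later rows make up. A row lasts 1/8 s, in which the tool goes at most 62.5 mm and 10.7 degrees, less where a joint would pass 70% of its speed; a pose out of reach is approached as far as the arm can. A call with a gripper value outside its range is refused whole. The fingers move at their own pace and stop on an object; the grip force is fixed at half the most. Time passes only in rows, so rows that repeat a pose let the fingers close. It gives the time, the measured TCP pose, the force, the opening and the grip force at its end, in the units of the state.
- read_state(): the state, without advancing time (a new reading comes with each control period).
- get_image(name): name is "scene" or "side" or "wrist"; returns the picture (400x640x3 uint8, red, green, blue); there is no depth.
- camera_info(name): a dict with "fx", "fy", "cx", "cy" (pixels), "T" (4x4, takes a point from camera to world coordinates). Camera axes: x right, y down, z forward; pixel columns grow to the right and rows downward; lengths in mm; the calibration is good to about 2 mm. The wrist camera is an equidistant fisheye: a pixel r from the principal point sees the ray r / f radians off the axis. A picture is of the moment at which its call begins: read the wrist's pose just before it. camera_info takes no time and is no camera call; for the wrist camera it gives the pose at the moment of the call.
- finish_job(): hands the job in; it is judged then, once.
The state is a dict: "clock": time; "qpos": joint angles; "qd": joint speeds; "tau": joint torques, N m; "eef_pos": TCP position; "tool_rot": TCP orientation; "force": force on the tool from outside, world axes, zero at the start; "torque": the same for the moment, N m; "width": finger opening in mm; "gripper_force": force on a finger pad.
Only numpy, scipy, OpenCV 4.12 (cv2) and the standard library are available. Lean on these libraries where they do the work, as an engineer would, in place of code of your own. Each camera call takes 0.05 s, during which the arm holds its last target. There are 200 camera calls.

## Task

Hang the blue parts bin on the louvred rail: lift it over the rail and lower it into the open stretch, clear of the yellow keeper, until its lip has caught fully in the channel, then slide it along the rail under the keeper until it butts snugly against the yellow stop, and let it hang there. Feel your way gently so that neither rail, stop nor bin is strained (keep pushes well under 25 N), and leave everything else on the bench alone.

Things in the scene. Friction and masses are not known exactly. Their poses are not given: they have to be found in the camera images.
- bin: Loose blue open parts bin, 0.22 to 0.42 kg, on a 4 mm cork mat. Origin: centre of its underside; z up; +x points to its back, the side with the hooked lip. Body 100 (x) by 84 (y) by 60 mm high, walls 4 mm. It must end with its x along the panel's x.
- bin_grip (a point): Centre of the bin's black carry grip (bin x 0, y 0, z 82 mm): an upright plate in the middle, 46 mm long in x, 10 mm thick in y, standing from the rim (z 60 mm) to z 96 mm. Pinch it across y, fingertips above the rim.
- bin_lip (a point): Middle of the lower edge of the bin's lip (bin x 60.5, y 0, z 42 mm). Full width hook: a flange (z 56 to 60 mm) runs from the back wall (outer face x 50 mm) to x 62.5 mm and turns down into a lip 4 mm thick (x 58.5 to 62.5 mm), leaving a gap 8.5 mm wide, 14 mm deep, between back wall and lip.
- bin_side (a point): Middle of the bin's side wall that ends against the stop (bin x 0, y -42, z 30 mm).
- panel: Fixed grey louvred panel. Origin on the table; z up; its front faces its own -x; the rail strip on its front runs along y from -210 to 150 mm. The strip is one rigid steel channel, open upward: back plate (face nominally at x 0, reaching up to z 179 mm), a slot 8.5 mm wide and 22 mm deep, then the front tongue. A red bin is fixed to the strip beyond the stop.
- rail_nominal (a point): Point on the panel (x -10.5, y 0, z 150 mm): where the middle of the tongue's top edge would nominally be. The tongue is an upright aluminium strip 4 mm thick (x -12.5 to -8.5 mm), 60 mm tall. Hung right, the bin's flange rests on its top and the lip stands in the slot behind it with 4.5 mm of play; let go, the bin leans by up to 0.12 rad.
- strip_clamp (a point): Point on the panel (x 20, y 0, z 175 mm) where the strip is clamped, with slop: the whole strip really sits up to 9 mm nearer or farther (panel x) and up to 5 mm higher or lower than its nominal numbers, always parallel. This offset is not measured: find it by touch, e.g. by bringing the lip, held above the tongue, against the back plate. It does not shift in use.
- stop: Fixed yellow end stop, its place along the rail varies by 40 mm. Axes parallel to the panel's. Origin on the table under its face; the upright face (y = 0) looks to +y, x -36 to 14 mm, z 81 to 171 mm. The open stretch of rail is on its +y side.
- keeper (a point): Tip of the stop's yellow keeper tab (stop x -9, y 30, z 165 mm, its underside): the tab reaches 30 mm from the face over the slot (x -32 to 14 mm, 5 mm thick), so the bin cannot be lowered within 30 mm of the stop, but a hung bin slides below it.
- dropper_red: Bystander: white dropper bottle with red nozzle, 44 mm across, 115 mm tall; origin under its centre.
- dropper_blue: Bystander: white dropper bottle with blue nozzle, 44 mm across, 115 mm tall; origin under its centre.
- phone: Bystander: black phone lying flat, 74 by 152 by 9 mm; origin under its centre.
- spool: Bystander: metal wire spool standing on end, 54 mm across, 48 mm tall; origin under its centre.
- driver: Bystander: orange screwdriver, 170 mm long, lying along its x.
- jar: Bystander: clear jar with white lid, 56 mm across, 60 mm tall; origin under its centre.
- pliers: Bystander: pliers with green grips lying flat, 150 mm long along their x.
Not all that is in view belongs to the job. Of the things that look like the bin, take the one that is farthest to the robot's left at the start.

How it is judged:
By the outcome, as a careful person would: the job done as asked, in the order asked, and still so for the second after the job is handed in, with the robot touching nothing.
It also fails if it takes over 51 s, if anything falls off the work surface, if the arm or the gripper's body presses on something with over 40 N, if the wrist force passes 120 N, or if a joint passes its speed limit or range.

## Working session

There is one attempt and no reset: what is moved stays moved. The work goes in short steps, Python scripts to look and compute and a tool call to move; the robot and the scene stay as the last step left them, time stands still between calls to the robot, and variables do not carry over. Pictures are saved under pics/ and viewed, at most 10 in all, crops included, and the job is handed in when it is done.

Besides the shell and the picture viewer there is one more tool, called after "Call:" as name(argument=value, ...) on one line, values as JSON. play_rows: Moves the arm, as the interface text tells. Its arguments: {"type":"object","properties":{"deltas":{"type":"array"}},"required":["deltas"]}

```bash
mkdir -p pics; ls; cat > h.py <<'E'
import numpy as np, cv2
from cell import *
def ray(n,u,v,ci=None):
    c=ci or camera_info(n); T=np.array(c["T"])
    d=np.array([(u-c["cx"])/c["fx"],(v-c["cy"])/c["fy"],1.])
    if n=="wrist":
        r=np.hypot(d[0],d[1]); d=np.array([d[0]/r*np.sin(r),d[1]/r*np.sin(r),np.cos(r)])
    d=T[:3,:3]@d; return T[:3,3],d/np.linalg.norm(d)
def onz(n,u,v,z,ci=None):
    o,d=ray(n,u,v,ci); return o+d*(z-o[2])/d[2]
def save(n,f):
    im=get_image(n); cv2.imwrite("pics/"+f,im[:,:,::-1]); return im
E
python3 - <<'E'
from h import *
s=read_state(); print({k:np.round(v,3) for k,v in s.items()})
a=[save(n,n+"0.png") for n in ("scene","side","wrist")]
for n in ("scene","side","wrist"): print(n,camera_info(n))
E
```

```text
pics
{'clock': np.float64(0.0), 'qpos': array([-1.205,  0.629,  0.038,  1.518, -0.027,  0.996, -0.02 ]), 'qd': array([-0.001,  0.001,  0.002,  0.   ,  0.   , -0.   , -0.   ]), 'tau': array([ 1.0000e-03, -5.6341e+01,  1.2270e+00, -1.9344e+01,  1.1000e-02,
        1.1000e-02, -0.0000e+00]), 'eef_pos': array([271.707, 589.765, 230.365]), 'tool_rot': array([-3.14,  0.  ,  2.71]), 'force': array([ 0.028, -0.58 ,  0.334]), 'torque': array([-0.029, -0.009, -0.077]), 'gripper_force': np.float64(0.0), 'width': np.float64(85.526)}
scene {'fx': 380.4693097372984, 'fy': 380.4693097372984, 'cx': 317.7059691503535, 'cy': 202.21533879371148, 'T': array([[ 4.82162875e-01,  7.24117047e-01, -4.93126215e-01,
         9.84958846e+02],
       [ 8.76051650e-01, -4.03167520e-01,  2.64555207e-01,
        -3.76437879e+02],
       [-7.24353788e-03, -5.59562733e-01, -8.28756345e-01,
         1.07284970e+03],
       [ 0.00000000e+00,  0.00000000e+00,  0.00000000e+00,
         1.00000000e+00]])}
side {'fx': 477.1142869828929, 'fy': 477.1142869828929, 'cx': 319.76867709470224, 'cy': 195.33862291661762, 'T': array([[-9.57271889e-01, -2.12613286e-01,  1.96025818e-01,
         1.29242979e+02],
       [-2.88658196e-01,  7.43565201e-01, -6.03147775e-01,
         8.09927678e+02],
       [-1.75207463e-02, -6.33960869e-01, -7.73166632e-01,
         1.27859298e+03],
       [ 0.00000000e+00,  0.00000000e+00,  0.00000000e+00,
         1.00000000e+00]])}
wrist {'fx': 309.70691628693146, 'fy': 309.70691628693146, 'cx': 317.98880492162704, 'cy': 197.02484559347312, 'T': array([[ 4.19908768e-01,  8.67545525e-01,  2.66535907e-01,
         2.04579330e+02],
       [ 9.07566255e-01, -4.01280049e-01, -1.23684338e-01,
         6.20147814e+02],
       [-3.46252498e-04,  2.93835133e-01, -9.55856053e-01,
         3.72823579e+02],
       [ 0.00000000e+00,  0.00000000e+00,  0.00000000e+00,
         1.00000000e+00]])}
```

View pics/scene0.png

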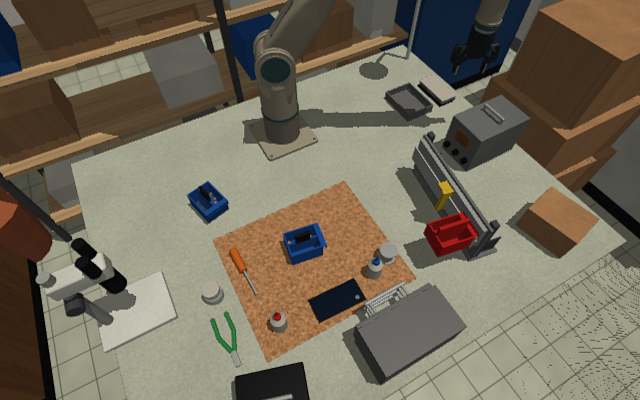

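View pics/side0.png

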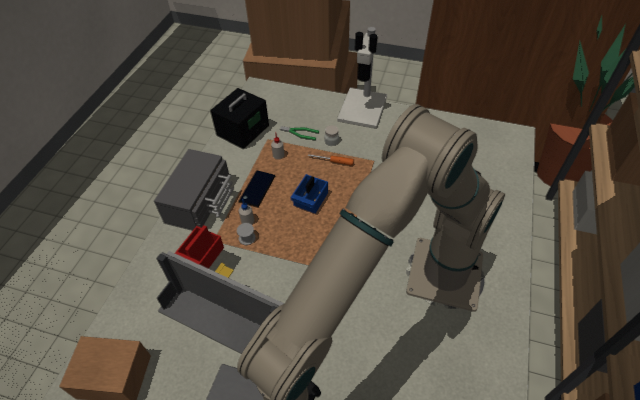

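Candidates for the bin: the blue bin on the cork mat at scene (304,243), a blue bin off the mat at scene (208,201), and the red fixed bin at (450,232). Image right is +y (robot's left), so the one at (304,243) on the mat is the candidate. I'll check it in a crop.

```bash
python3 - <<'E'
from h import *
im=cv2.imread("pics/scene0.png")
a=cv2.resize(im[205:285,260:350],None,fx=5,fy=5,interpolation=cv2.INTER_CUBIC)
b=cv2.resize(im[125:265,400:510],None,fx=4,fy=4,interpolation=cv2.INTER_CUBIC)[:560]
h=560; c=np.zeros((h,a.shape[1]+b.shape[1]-100,3),np.uint8); c=np.zeros((h,350+440,3),np.uint8)
a=cv2.resize(im[205:285,260:350],(350,311),interpolation=cv2.INTER_CUBIC); c[:311,:350]=a; c[:560,350:]=b
cv2.imwrite("pics/crop1.png",c)
for u,v,z in[(304,243,60),(208,201,60),(450,232,100),(427,135,150),(445,186,165),(493,225,150)]: print(u,v,onz("scene",u,v,z).round(0))
E
```

```text
304 243 [ 491. -160.   60.]
208 201 [ 206. -360.   60.]
450 232 [686. 221. 100.]
427 135 [377. 364. 150.]
445 186 [577. 270. 165.]
493 225 [742. 310. 150.]
```

View pics/crop1.png

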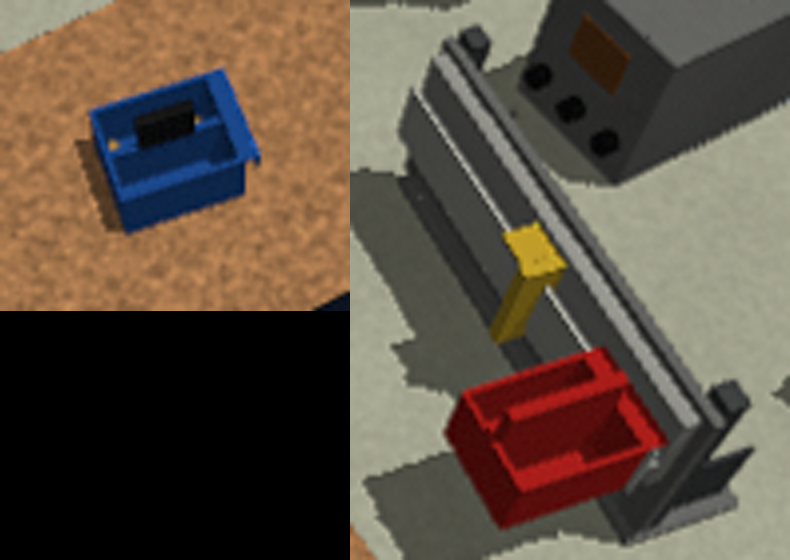

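View pics/wrist0.png

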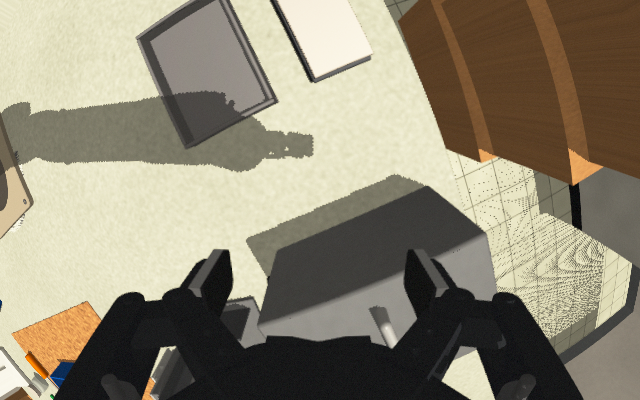

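The crop confirms the mat bin: hook on its right/back edge (crop (222,70)–(258,158)), black grip around crop (165,122). The keeper tab is at crop (505–565, 222–280), and the tongue top is the white line from (415,90) to (590,350). Next I'll measure.

```bash
python3 - <<'E'
from h import *
C=lambda x,y:(260+x*90/350,205+y*80/311)
P=lambda x,y:(400+(x-350)/4,125+y/4)
print("flange",[onz("scene",*C(*p),64)[:2].round(1) for p in((222,70),(259,156))])
print("rimfront",[onz("scene",*C(*p),64)[:2].round(1) for p in((92,108),(119,183))])
print("grip top",[onz("scene",*C(*p),100)[:2].round(1) for p in((137,119),(193,102))])
im=cv2.imread("pics/scene0.png"); hsv=cv2.cvtColor(im,cv2.COLOR_BGR2HSV)
# dark grip in bin
m=((im.max(2)<40)).astype(np.uint8); n,l,st,ce=cv2.connectedComponentsWithStats(m[225:250,290:315]); 
for i in range(1,n): print("dark",st[i]+[290,225,0,0,0],ce[i]+[290,225])
T=[onz("scene",*P(*p),150)[:2] for p in((415,90),(505,225),(546,288),(590,350))]
B=[onz("scene",*P(*p),179)[:2] for p in((440,55),(690,425))]
K=[onz("scene",*P(*p),170)[:2] for p in((505,230),(540,222),(565,265),(530,280))]
for q in(T,B,K): print(np.round(q,1).tolist())
for q in(T,B): d=q[0]-q[-1]; print("yaw of panel",np.arctan2(d[1],d[0])-np.pi/2, np.linalg.norm(d))
y=hsv[...,0]; m=((abs(y.astype(int)-25)<6)&(hsv[...,1]>150)&(hsv[...,2]>120)).astype(np.uint8)
n,l,st,ce=cv2.connectedComponentsWithStats(m)
for i in range(1,n):
  if st[i,4]>30: print(st[i],ce[i])
side=cv2.imread("pics/side0.png"); hs=cv2.cvtColor(side,cv2.COLOR_BGR2HSV)
print(camera_info("wrist")["T"][:3,3]-0)
E
```

```text
flange [array([451.6, -93.4]), array([ 532.4, -105.5])]
rimfront [array([ 432.5, -198.8]), array([ 500.9, -209.4])]
grip top [array([ 477.1, -179.7]), array([ 484.6, -136.1])]
dark [295 231  15  12 127] [302.26771654 236.56692913]
[[403.8, 299.5], [547.2, 275.7], [607.7, 264.9], [665.3, 257.2]]
[[401.8, 318.2], [754.1, 256.1]]
[[560.3, 258.6], [567.1, 286.0], [606.7, 276.3], [604.8, 245.5]]
yaw of panel 1.4105622342696784 264.87520670090976
yaw of panel 1.3963573268572818 357.7882707480034
[438 181  16  14 124] [445.5        187.37903226]
[204.57932972 620.14781413 372.82357919]
```

```bash
cat >> h.py <<'E'
from scipy.spatial.transform import Rotation as Ro
def rel(x,y,z,yaw):
    "shift and turn in tool axes from the measured pose to a tool-down pose"
    s=read_state(); R=Ro.from_euler("xyz",s["tool_rot"]); G=Ro.from_euler("xyz",[np.pi,0,yaw])
    d=R.inv().apply(np.array([x,y,z])-s["eef_pos"]); w=(R.inv()*G).as_rotvec()
    return np.r_[d.round(1),w.round(3)]
E
python3 - <<'E'
from h import *
print(rel(445,20,300,1.41)); print(rel(482,-160,190,1.41))
E
```

```text
[-3.958e+02 -4.453e+02 -6.880e+01 -1.000e-03  1.000e-03  1.300e+00]
[-5.048e+02 -5.931e+02  4.140e+01 -1.000e-03  1.000e-03  1.300e+00]
```

Call:
play_rows(deltas=[-20, -22, -40, 0, 0, 0.1, 0.5, -60, -67, -69, 0, 0, 0.23, 0.5, -101, -114, -69, 0, 0, 0.36, 0.5, -143, -161, -69, 0, 0, 0.5, 0.5, -185, -208, -69, 0, 0, 0.63, 0.5, -227, -255, -69, 0, 0, 0.77, 0.5, -269, -302, -69, 0, 0, 0.9, 0.5, -311, -350, -69, 0, 0, 1.03, 0.5, -353, -397, -69, 0, 0, 1.17, 0.5, -395, -445, -69, 0, 0, 1.3, 0.5])

```text
clock: 1.4
eef_pos: [442.2, 27.8, 300.5]
tool_rot: [3.141, -0.001, 1.406]
force: [1.3, 0.1, -0.5]
width: 42.8
gripper_force: 0.0
```

```bash
python3 - <<'E'
from h import *
print(read_state()["eef_pos"],read_state()["tool_rot"],rel(482,-160,190,1.41))
E
```

```text
[442.22913708  27.79778803 300.48220738] [ 3.14102561e+00 -6.41290818e-04  1.40589781e+00] [-1.788e+02  7.000e+01  1.104e+02  1.000e-03 -1.000e-03 -4.000e-03]
```

Call:
play_rows(deltas=[-40, 16, 10, 0, 0, 0, 0.5, -85, 33, 40, 0, 0, 0, 0.5, -130, 50, 75, 0, 0, 0, 0.5, -160, 62, 100, 0, 0, 0, 0.5, -172, 68, 110, 0, 0, 0, 0.5, -172, 68, 110, 0, 0, 0, 0.5, -172, 68, 110, 0, 0, 0, 0.5])

```text
clock: 2.28
eef_pos: [481.9, -149.5, 191.0]
tool_rot: [3.141, -0.001, 1.412]
force: [-0.0, 0.5, -0.5]
width: 42.7
gripper_force: 0.0
```

```bash
python3 - <<'E'
from h import *
ci=camera_info("wrist"); im=save("wrist","w1.png"); s=read_state(); print(s["eef_pos"],s["tool_rot"],s["force"])
hsv=cv2.cvtColor(im,cv2.COLOR_RGB2HSV); m=((abs(hsv[...,0].astype(int)-112)<12)&(hsv[...,1]>120)&(hsv[...,2]>50)).astype(np.uint8)
n,l,st,ce=cv2.connectedComponentsWithStats(m)
for i in range(1,n):
  if st[i,4]>300: print(st[i],ce[i])
E
```

```text
[ 482.02433881 -149.47664714  191.14779438] [ 3.14045854e+00 -1.04745266e-03  1.41222687e+00] [-0.02675197  1.4650374   0.57763779]
[473  10  35  23 456] [486.2872807   20.60087719]
[ 456   93   50  124 4439] [480.72426222 150.95381843]
[ 269  132   96  118 8915] [316.47661245 188.06180595]
```

View pics/w1.png

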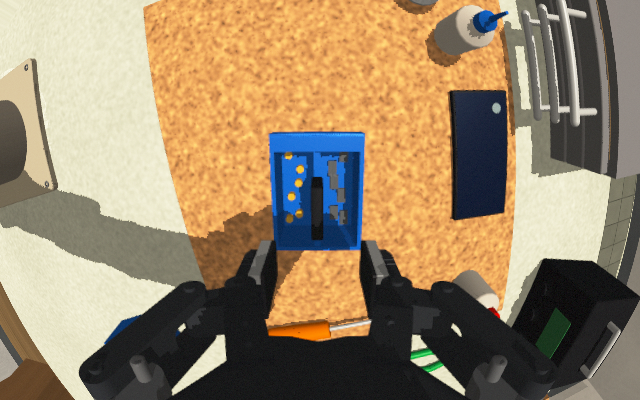

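The wrist view shows the bin square to the tool: flange back edge at (270,133)–(365,132), grip plate at col ~317, rows 178–240.

```bash
python3 - <<'E'
from h import *
im=cv2.imread("pics/w1.png"); g=im.max(2)[170:250,300:335]; m=(g<55).astype(np.uint8)
n,l,st,ce=cv2.connectedComponentsWithStats(m); i=1+st[1:,4].argmax(); print(st[i]+[300,170,0,0,0],ce[i]+[300,170])
c=(l==i)
for r in (182,190,200): print(r,np.flatnonzero(c[r-170])[[0,-1]]+300)
pts={"flL":(270,133,64),"flR":(365,132.5,64),"gripfar":(316.8,178,100),"gripnear":(316.8,240,100),"rimnearL":(275,249,64),"rimnearR":(360,249,64)}
for k,p in pts.items(): print(k,onz("wrist",*p)[:2].round(1))
E
```

```text
[311 177  12  63 722] [316.6066482  208.46260388]
182 [312 321]
190 [311 322]
200 [311 322]
flL [449.7 -93.7]
flR [ 531.7 -106.5]
gripfar [ 485.  -131.9]
gripnear [ 476.5 -183.9]
rimnearL [ 432.  -203.7]
rimnearR [ 513.7 -217. ]
```

```bash
python3 - <<'E'
from h import *
print(rel(481,-161,70,1.416))
E
```

```text
[-1.170e+01  7.000e-01  1.211e+02  1.000e-03 -1.000e-03 -4.000e-03]
```

Call:
play_rows(deltas=[-11.5, 0.5, 25, 0, 0, -0.004, 0.5, -11.5, 0.5, 60, 0, 0, -0.004, 0.5, -11.5, 0.5, 95, 0, 0, -0.004, 0.5, -11.5, 0.5, 115, 0, 0, -0.004, 0.5, -11.5, 0.5, 120, 0, 0, -0.004, 0.5, -11.5, 0.5, 120, 0, 0, -0.004, 0, -11.5, 0.5, 120, 0, 0, -0.004, 0, -11.5, 0.5, 120, 0, 0, -0.004, 0, -11.5, 0.5, 120, 0, 0, -0.004, 0, -11.5, 0.5, 120, 0, 0, -0.004, 0])

```text
clock: 3.58
eef_pos: [480.3, -162.4, 70.9]
tool_rot: [3.141, -0.0, 1.414]
force: [-2.4, 0.6, 6.7]
width: 9.2
gripper_force: 62.6
```

Call:
play_rows(deltas=[0, 0, -4, 0, 0, 0, 0, 0, 0, -15, 0, 0, 0, 0, 0, 0, -40, 0, 0, 0, 0, 0, 0, -75, 0, 0, 0, 0, 10, 0, -110, 0, 0, 0, 0, 35, 4, -125, 0, 0, 0, 0, 75, 8, -130, 0, 0, 0, 0, 120, 14, -130, 0, 0, 0, 0, 165, 20, -130, 0, 0, 0, 0, 205, 26, -130, 0, 0, 0, 0])

```text
clock: 4.82
eef_pos: [537.9, 37.7, 200.7]
tool_rot: [-3.142, -0.0, 1.414]
force: [0.4, -0.1, -2.6]
width: 9.2
gripper_force: 61.2
```

```bash
python3 - <<'E'
from h import *
s=read_state();print(s["force"],rel(482,171,200,1.405))
E
```

```text
[ 0.38089979 -0.12635758 -2.64924134] [ 1.23e+02 -7.60e+01  8.00e-01 -0.00e+00 -0.00e+00  9.00e-03]
```

Call:
play_rows(deltas=[35, -15, 0, 0, 0, 0.009, 0, 70, -37, 0, 0, 0, 0.009, 0, 100, -58, 0, 0, 0, 0.009, 0, 115, -70, 0, 0, 0, 0.009, 0, 119, -76, 0, 0, 0, 0.009, 0, 119, -76, 0, 0, 0, 0.009, 0, 119, -76, 0, 0, 0, 0.009, 0])

```text
clock: 5.7
eef_pos: [482.1, 164.0, 200.6]
tool_rot: [3.141, 0.0, 1.403]
force: [-0.1, -0.7, -3.2]
width: 8.6
gripper_force: 61.3
```

```bash
python3 - <<'E'
from h import *
im=save("wrist","w2.png"); s=read_state(); print(s["eef_pos"],s["tool_rot"],s["force"])
E
```

```text
[482.07934095 164.0503248  200.48509299] [3.14084142e+00 3.18828381e-04 1.40280079e+00] [-0.61467781 -0.48986537 -3.03111697]
```

View pics/w2.png

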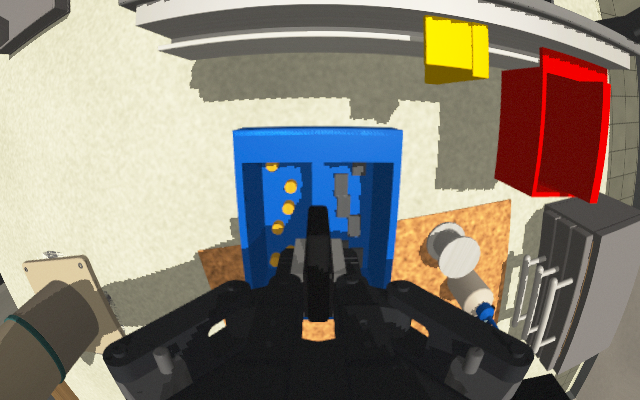

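Wrist view: tongue's bright line runs (162,49)→(420,38), keeper/stop yellow at cols 425–488, rows 17–83, bin flange edge at row ~128, cols 235–402.

```bash
python3 - <<'E'
from h import *
im=cv2.imread("pics/w2.png").astype(int)
# brightest tongue pixel per column
P=[]
for u in range(175,420,15):
    g=im[32:62,u].sum(1); v=32+np.flatnonzero(g>690); 
    if len(v): P.append((u,v.mean()))
W=np.array([onz("wrist",u,v,150)[:2] for u,v in P]); k=np.polyfit(W[:,0],W[:,1],1); r=W[:,1]-np.polyval(k,W[:,0])
print(np.round(P,0).tolist()); print("tongue z150 slope",k,"yaw",np.arctan(k[0])+np.pi/2,r.round(1))
print("flange",[onz("wrist",u,v,193.6)[:2].round(1) for u,v in((234,130),(403,130))])
print("keeper tip",[onz("wrist",u,v,170)[:2].round(1) for u,v in((425,17),(425,40))],"far edge",[onz("wrist",u,v,170)[:2].round(1) for u,v in((472,25),(472,45))])
E
```

```text
[[175.0, 45.0], [190.0, 42.0], [205.0, 40.0], [220.0, 39.0], [235.0, 37.0], [250.0, 36.0], [265.0, 35.0], [280.0, 34.0], [295.0, 34.0], [310.0, 34.0], [325.0, 34.0], [340.0, 34.0], [355.0, 34.0], [370.0, 34.0], [385.0, 36.0], [400.0, 36.0]]
tongue z150 slope [-1.68177012e-01  3.66007292e+02] yaw 1.4041784850716104 [-0.2  0.3  0.3 -0.2  0.1 -0.1 -0.1  0.   0.  -0.2 -0.2 -0.1  0.2  0.
 -0.   0.1]
flange [array([452.8, 232.4]), array([534.6, 218.4])]
keeper tip [array([564.9, 280.2]), array([562.2, 266.2])] far edge [array([595.2, 274.8]), array([592.6, 262.1])]
```

Call:
play_rows(deltas=[15, 0, 6, 0, 0, 0, 0, 35, 0, 11, 0, 0, 0, 0, 50, 0, 11, 0, 0, 0, 0, 57, 0, 11, 0, 0, 0, 0, 60, 0, 11, 0, 0, 0, 0, 60, 0, 11, 0, 0, 0, 0, 60, 0, 11, 0, 0, 0, 0])

```text
clock: 6.62
eef_pos: [491.4, 223.8, 189.4]
tool_rot: [3.142, 0.0, 1.404]
force: [0.1, 0.0, -2.6]
width: 9.2
gripper_force: 61.3
```

Call:
play_rows(deltas=[1, 0, 0, 0, 0, 0, 0, 2, 0, 0, 0, 0, 0, 0, 3, 0, 0, 0, 0, 0, 0, 3, 0, 0, 0, 0, 0, 0])

```text
clock: 7.12
eef_pos: [491.8, 227.5, 189.3]
tool_rot: [-3.142, -0.0, 1.405]
force: [-0.6, -0.6, -3.4]
width: 8.9
gripper_force: 61.3
```

Call:
play_rows(deltas=[1, 0, 0, 0, 0, 0, 0, 2, 0, 0, 0, 0, 0, 0, 3, 0, 0, 0, 0, 0, 0, 3, 0, 0, 0, 0, 0, 0])

```text
clock: 7.62
eef_pos: [492.3, 230.5, 189.3]
tool_rot: [-3.142, -0.0, 1.405]
force: [-0.1, 0.3, -3.3]
width: 8.9
gripper_force: 61.3
```

Call:
play_rows(deltas=[1, 0, 0, 0, 0, 0, 0, 2, 0, 0, 0, 0, 0, 0, 2, 0, 0, 0, 0, 0, 0])

```text
clock: 8.0
eef_pos: [492.4, 230.9, 189.3]
tool_rot: [-3.141, 0.002, 1.404]
force: [-1.7, -5.1, 0.1]
width: 9.0
gripper_force: 61.7
```

Call:
play_rows(deltas=[-2, 0, 0, 0, 0, 0, 0, -3.9, 0, 0, 0, 0, 0, 0, -3.9, 0, 2, 0, 0, 0, 0, -3.9, 0, 5, 0, 0, 0, 0, -3.9, 0, 8, 0, 0, 0, 0, -3.9, 0, 9, 0, 0, 0, 0, -3.9, 0, 9, 0, 0, 0, 0])

```text
clock: 8.88
eef_pos: [492.0, 228.5, 180.2]
tool_rot: [-3.141, 0.0, 1.405]
force: [0.2, 0.1, -3.4]
width: 9.0
gripper_force: 61.3
```

Call:
play_rows(deltas=[0, 0, 1, 0, 0, 0, 0, 0, 0, 2, 0, 0, 0, 0, 0, 0, 3, 0, 0, 0, 0, 0, 0, 4, 0, 0, 0, 0, 0, 0, 4, 0, 0, 0, 0])

```text
clock: 9.5
eef_pos: [491.9, 228.5, 176.2]
tool_rot: [-3.141, 0.0, 1.405]
force: [-1.3, -0.8, -2.1]
width: 9.0
gripper_force: 61.3
```

Call:
play_rows(deltas=[0, 0, 1, 0, 0, 0, 0, 0, 0, 2, 0, 0, 0, 0, 0, 0, 3, 0, 0, 0, 0, 0, 0, 4, 0, 0, 0, 0, 0, 0, 4, 0, 0, 0, 0])

```text
clock: 10.12
eef_pos: [491.9, 228.5, 172.2]
tool_rot: [-3.141, 0.0, 1.405]
force: [-0.3, -0.4, -2.4]
width: 9.2
gripper_force: 61.3
```

Call:
play_rows(deltas=[0, 0, 1, 0, 0, 0, 0, 0, 0, 2, 0, 0, 0, 0, 0, 0, 3, 0, 0, 0, 0, 0, 0, 4, 0, 0, 0, 0, 0, 0, 4, 0, 0, 0, 0])

```text
clock: 10.75
eef_pos: [491.9, 228.5, 168.2]
tool_rot: [-3.141, 0.0, 1.405]
force: [-0.1, 0.5, -3.3]
width: 9.0
gripper_force: 61.3
```

Call:
play_rows(deltas=[0, 0, 1, 0, 0, 0, 0, 0, 0, 2, 0, 0, 0, 0, 0, 0, 3, 0, 0, 0, 0, 0, 0, 3, 0, 0, 0, 0])

```text
clock: 11.25
eef_pos: [491.9, 228.5, 165.2]
tool_rot: [-3.141, 0.0, 1.405]
force: [-0.8, -0.1, -3.4]
width: 9.3
gripper_force: 61.3
```

Call:
play_rows(deltas=[0, 0, 1, 0, 0, 0, 0, 0, 0, 2, 0, 0, 0, 0, 0, 0, 2, 0, 0, 0, 0])

```text
clock: 11.62
eef_pos: [491.9, 228.5, 163.2]
tool_rot: [-3.141, 0.0, 1.405]
force: [-0.3, 1.3, -1.9]
width: 8.5
gripper_force: 61.3
```

Call:
play_rows(deltas=[0, 0, 1, 0, 0, 0, 0, 0, 0, 2, 0, 0, 0, 0, 0, 0, 2, 0, 0, 0, 0])

```text
clock: 12.0
eef_pos: [491.9, 228.4, 161.2]
tool_rot: [-3.141, 0.0, 1.405]
force: [0.7, -0.1, -2.8]
width: 9.1
gripper_force: 61.3
```

Call:
play_rows(deltas=[0, 0, 1, 0, 0, 0, 0, 0, 0, 2, 0, 0, 0, 0, 0, 0, 2, 0, 0, 0, 0])

```text
clock: 12.38
eef_pos: [492.0, 228.5, 159.2]
tool_rot: [-3.141, 0.0, 1.405]
force: [0.0, -0.3, -3.5]
width: 9.3
gripper_force: 61.3
```

Call:
play_rows(deltas=[0, 0, 1, 0, 0, 0, 0, 0, 0, 2, 0, 0, 0, 0, 0, 0, 2, 0, 0, 0, 0])

```text
clock: 12.75
eef_pos: [492.0, 228.2, 158.3]
tool_rot: [-3.141, -0.001, 1.404]
force: [-3.2, -2.0, 6.5]
width: 8.8
gripper_force: 62.9
```

Call:
play_rows(deltas=[0, 0, 1, 0, 0, 0, 0, 0, 0, 1.5, 0, 0, 0, 0, 0, 0, 1.5, 0, 0, 0, 0])

```text
clock: 13.12
eef_pos: [491.9, 227.8, 157.3]
tool_rot: [-3.141, -0.001, 1.404]
force: [-5.0, -2.9, 12.2]
width: 9.2
gripper_force: 63.7
```

Call:
play_rows(deltas=[0, 0, -1, 0, 0, 0, 0, 0, 0, -2.2, 0, 0, 0, 0, 0, 0, -2.2, 0, 0, 0, 0])

```text
clock: 13.5
eef_pos: [492.2, 228.7, 157.9]
tool_rot: [3.141, -0.0, 1.405]
force: [-1.0, -0.8, -0.9]
width: 9.0
gripper_force: 61.7
```

Call:
play_rows(deltas=[0, 2, 0, 0, 0, 0, 0, 0, 5, 0, 0, 0, 0, 0, 0, 8, 0, 0, 0, 0, 0, 0, 10, 0, 0, 0, 0, 0, 0, 10, 0, 0, 0, 0, 0])

```text
clock: 14.12
eef_pos: [502.4, 226.7, 158.0]
tool_rot: [3.141, -0.0, 1.404]
force: [-0.5, 0.5, -2.2]
width: 9.0
gripper_force: 61.6
```

Call:
play_rows(deltas=[0, 3, 0, 0, 0, 0, 0, 0, 7, 0, 0, 0, 0, 0, 0, 11, 0, 0, 0, 0, 0, 0, 15, 0, 0, 0, 0, 0, 0, 19, 0, 0, 0, 0, 0, 0, 23, 0, 0, 0, 0, 0, 0, 26, 0, 0, 0, 0, 0, 0, 28, 0, 0, 0, 0, 0, 0, 28, 0, 0, 0, 0, 0])

```text
clock: 15.25
eef_pos: [529.8, 222.1, 158.0]
tool_rot: [3.141, -0.0, 1.405]
force: [0.5, -0.1, -2.6]
width: 9.1
gripper_force: 61.5
```

Call:
play_rows(deltas=[0, 1, 0, 0, 0, 0, 0, 0, 2, 0, 0, 0, 0, 0, 0, 3, 0, 0, 0, 0, 0, 0, 4, 0, 0, 0, 0, 0, 0, 4, 0, 0, 0, 0, 0])

```text
clock: 15.88
eef_pos: [533.6, 221.5, 158.0]
tool_rot: [3.141, -0.0, 1.405]
force: [0.2, 0.1, -2.7]
width: 9.2
gripper_force: 61.5
```

Call:
play_rows(deltas=[0, 1, 0, 0, 0, 0, 0, 0, 2, 0, 0, 0, 0, 0, 0, 3, 0, 0, 0, 0, 0, 0, 4, 0, 0, 0, 0, 0, 0, 4, 0, 0, 0, 0, 0])

```text
clock: 16.5
eef_pos: [537.6, 220.8, 158.0]
tool_rot: [3.141, -0.0, 1.405]
force: [-0.3, -0.4, -2.7]
width: 9.1
gripper_force: 61.5
```

Call:
play_rows(deltas=[0, 1, 0, 0, 0, 0, 0, 0, 2, 0, 0, 0, 0, 0, 0, 2, 0, 0, 0, 0, 0])

```text
clock: 16.88
eef_pos: [539.5, 220.5, 158.0]
tool_rot: [3.141, -0.0, 1.405]
force: [0.3, 0.5, -2.5]
width: 9.0
gripper_force: 61.5
```

Call:
play_rows(deltas=[0, 1, 0, 0, 0, 0, 0, 0, 2, 0, 0, 0, 0, 0, 0, 2, 0, 0, 0, 0, 0])

```text
clock: 17.25
eef_pos: [541.5, 220.1, 158.0]
tool_rot: [3.141, -0.0, 1.405]
force: [0.4, -0.1, -2.5]
width: 9.1
gripper_force: 61.5
```

Call:
play_rows(deltas=[0, 1, 0, 0, 0, 0, 0, 0, 1.5, 0, 0, 0, 0, 0, 0, 1.5, 0, 0, 0, 0, 0])

```text
clock: 17.62
eef_pos: [541.8, 220.0, 158.0]
tool_rot: [-3.14, 0.0, 1.405]
force: [-4.5, 0.6, 1.6]
width: 8.9
gripper_force: 62.0
```

Call:
play_rows(deltas=[0, 0.3, 0.5, 0, 0, 0, 0, 0, 0.3, 1, 0, 0, 0, 0, 0, 0.3, 1, 0, 0, 0, 0])

```text
clock: 18.0
eef_pos: [541.8, 219.9, 157.6]
tool_rot: [-3.139, -0.0, 1.405]
force: [-7.5, -1.4, 6.4]
width: 8.8
gripper_force: 62.9
```

Call:
play_rows(deltas=[0, 0, 0, 0, 0, 0, 0.15, 0, 0, 0, 0, 0, 0, 0.25, 0, -0.5, 0, 0, 0, 0, 0.35, 0, -0.5, 0, 0, 0, 0, 0.4, 0, -0.5, 0, 0, 0, 0, 0.4, 0, -0.5, 0, 0, 0, 0, 0.4])

```text
clock: 18.75
eef_pos: [542.7, 220.0, 157.0]
tool_rot: [3.141, 0.0, 1.405]
force: [0.3, -0.2, 0.0]
width: 33.7
gripper_force: 0.0
```

Call:
play_rows(deltas=[0, 0, -5, 0, 0, 0, 0.4, 0, 0, -15, 0, 0, 0, 0.4, 0, 0, -30, 0, 0, 0, 0.4, 0, 0, -50, 0, 0, 0, 0.4, -15, -5, -75, 0, 0, 0, 0.4, -35, -15, -90, 0, 0, 0, 0.4, -40, -20, -95, 0, 0, 0, 0.4, -40, -20, -95, 0, 0, 0, 0.4])

```text
clock: 19.75
eef_pos: [516.3, 184.4, 252.6]
tool_rot: [3.141, -0.001, 1.405]
force: [0.5, -0.2, 0.4]
width: 34.1
gripper_force: 0.0
```

```bash
python3 - <<'E'
from h import *
w=save("wrist","w3.png"); s=save("scene","s3.png"); print(read_state()["clock"])
b=cv2.resize(s[125:265,400:510],(440,560),interpolation=cv2.INTER_CUBIC); a=cv2.resize(w[0:260,200:560],(360,260))
c=np.zeros((560,800,3),np.uint8); c[:,:440]=b; c[:260,440:]=a; cv2.imwrite("pics/c3.png",c[:,:,::-1])
E
```

```text
19.85
```

View pics/c3.png

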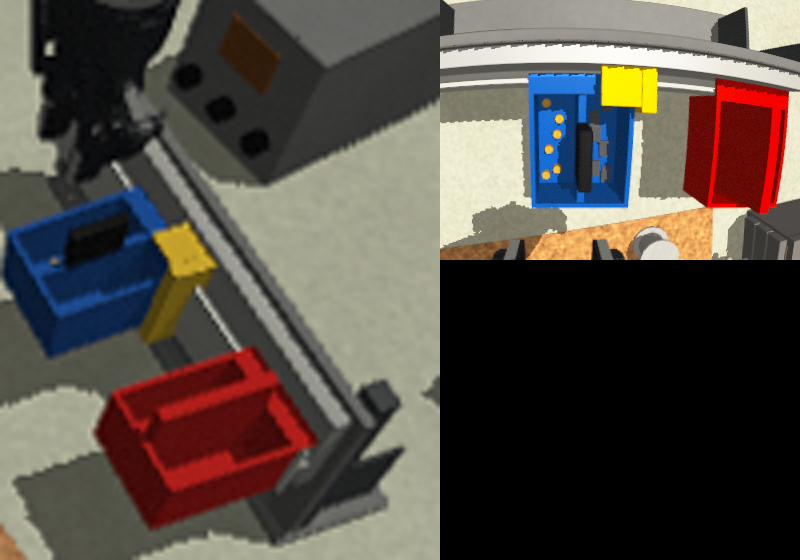

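```bash
python3 - <<'E'
from h import *
w=cv2.imread("pics/w3.png"); cv2.imwrite("pics/c4.png",cv2.resize(w[60:220,280:440],(640,640))[:600])
hsv=cv2.cvtColor(w,cv2.COLOR_BGR2HSV); m=(abs(hsv[...,0].astype(int)-112)<12)&(hsv[...,1]>120)&(hsv[...,2]>50)
py=lambda u,v,z:(lambda p:(-.986*p[0]+.167*p[1]).round(1))(onz("wrist",u,v,z))
for v in (115,125,140,160): 
    x=np.flatnonzero(m[v,260:440])+260; print(v,x[0],x[-1],py(x[0]-.5,v,150),py(x[-1]+.5,v,150))
print("seam170",py(402,72,170),py(402,100,170))
E
```

```text
115 289 393 -456.0 -539.0
125 289 392 -455.9 -538.4
140 290 392 -456.6 -538.9
160 290 391 -456.3 -538.9
seam170 -539.9 -540.2
```

View pics/c4.png

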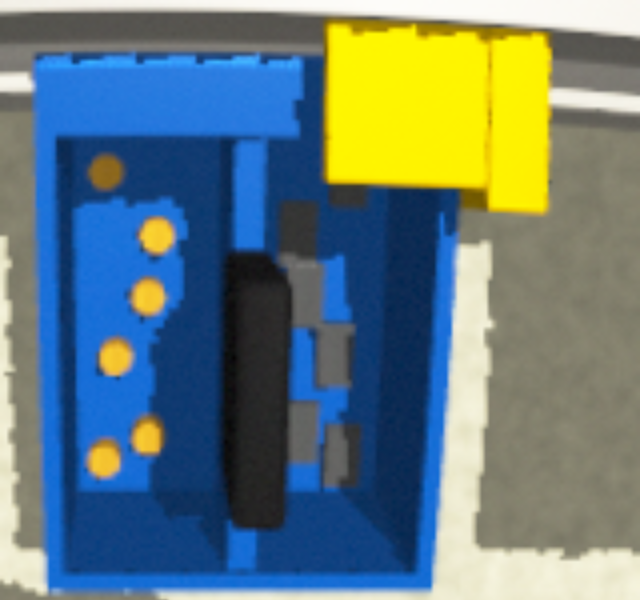

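The picture shows the bin hung squarely, its flange over the tongue and its back corner under the keeper. Its side rim (crop (455,200)) meets the yellow stop face (crop (462,190)). The bin's centre along the rail, from vision, is −497.5 mm, the same as when it touched the stop. So it has not rebounded, and I'm handing it in.

```bash
python3 -c "
from cell import *
print(finish_job())"
```

```text
the job is handed in; nothing more can be done
None
```

The blue bin hangs on the rail with its lip in the channel, slid under the keeper and against the yellow stop, let go with the gripper clear; the highest force in the readings was about 13.5 N, the last picture put it where it touched the stop to within about 1 mm, and the job was handed in at about 20 s.

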